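Gang-clamp a row of stone carvings

TASK

The four stone blanks have to be clamped in a row so that their faces can be filed together. Without lifting them, straighten the loose row flush against the fence and close its gaps, then push it as one straight block from its rear end into the clamp until the spring catch snaps up behind the last stone and holds the row tight against the orange jaw. Feel for the catch; do not ram the row hard against the end of the jaw's travel, do not let the row break up, and leave the other things on the bench alone.

Things in the scene. Friction and masses are not known exactly. Their poses are not given: they have to be found in the camera images.
- bed: Pale wooden clamp board fixed on the table, 540 mm long (its x), 100 mm wide, 18 mm thick. Origin on the table plane at mid-length, z up. x runs along the row from the loading end (-x) to the clamp end (+x); y points to the open side, without a wall. The board spans y -38 to +60 mm and x -270 to +270 mm. Stones slide on it with friction of about 0.5 to 0.7.
- fence (a point): Middle of the top edge of the fence's face: a dark wooden wall along the bed's whole length on its -y side, rising 16 mm above the board. Its face lies at bed y = -20 mm, so a stone flush against it has its centre at bed y = 0. Axes as the bed.
- clamp: The clamp on the bed's +x end, origin and axes same as the bed. Its carriage (blue end block 30 mm high, orange jaw, steel catch, moving together) was locked by the last user anywhere along 55 mm; its place is NOT reported: feel or see it. The force of the stones on the clamp counts on jaw and catch together.
- catch_zone (a point): Fixed point on the board's top, at bed y = 0: the middle of the range where the catch's tip may lie (bed x -10 to +45 mm). The catch is a steel tongue 16 mm wide, hinged upstream, tip 6 mm proud. It dips under stones sliding to +x, springs up (1 N) behind the last and keeps it from sliding back. Keep a pusher over 8 mm above the board to clear it.
- jaw_zone (a point): Fixed point on the board's top: middle of the range of the untouched jaw's face, which is always 152 mm beyond the catch tip (bed x 142 to 197 mm). A closed row (160 mm) must push it in 8 mm or a little more to be caught. It resists with 8 N at first, 11 N at 8 mm, 13 N at 14 mm, its hard stop (32 N there is ramming). Jaw 40 mm wide, 22 mm high. Sliding the row adds 3 to 10 N.
- stone_1: A rough grey-toned soapstone blank: square base 40 x 40 x 36 mm high (about 0.15 kg) with a small rough figure on its middle, a dark grey dome (top 56 mm). Origin at the centre of the underside; x is along the row. Stands on the bed. First of the row, nearest the clamp.
- stone_2: A rough grey-toned soapstone blank: square base 40 x 40 x 36 mm high (about 0.15 kg) with a small rough figure on its middle, a light grey crouching animal (top 60 mm). Origin at the centre of the underside; x is along the row. Stands on the bed. Second.
- stone_3: A rough grey-toned soapstone blank: square base 40 x 40 x 36 mm high (about 0.15 kg) with a small rough figure on its middle, a greenish figure with a ball head (top 63 mm). Origin at the centre of the underside; x is along the row. Stands on the bed. Third.
- stone_4: A rough grey-toned soapstone blank: square base 40 x 40 x 36 mm high (about 0.15 kg) with a small rough figure on its middle, a brown stack of slabs (top 62 mm). Origin at the centre of the underside; x is along the row. Stands on the bed. Last of the row, nearest the loading end.
- carving: Bystander: a finished light grey stone figure, round foot 48 mm across, 80 mm tall, on the table beyond the bed. Origin at the centre of its underside.
- goggles: Bystander: blue safety goggles standing on the table, about 50 x 150 x 56 mm. Origin at the centre of the underside.
- rasp: Bystander: a rasp with a wooden handle lying on the table, 250 mm long, 22 mm thick. Origin under the joint of handle and blade; the blade points along +x (140 mm), the handle along -x (110 mm).
Mind the look-alikes: they are no part of the job. Leave any blue look-alike of the stone_2 alone. What is shaped like the stone_3 but yellow is not meant.

How it is judged (in metres and radians):
On the way:
1. The four stones are closed up (neighbours' centres under 42.5 mm apart), straight and within 4 mm of flush against the fence, while the first is still short of the jaw (y of stone_1 in the frame of bed between -0.004 and 0.004 m and angle between the x axis of each of stone_1, stone_2, stone_3, stone_4 and the x axis of bed, either way round below 0.08 rad and y of stone_2 in the frame of bed between -0.004 and 0.004 m and y of stone_3 in the frame of bed between -0.004 and 0.004 m and y of stone_4 in the frame of bed between -0.004 and 0.004 m and horizontal distance between stone_1 and stone_2 below 0.0425 m and horizontal distance between stone_2 and stone_3 below 0.0425 m and horizontal distance between stone_3 and stone_4 below 0.0425 m and x of stone_1 in the frame of bed below 0.09 m), for 0.2 s.
At the end, for the whole second after the job is handed in: The closed row stands still between jaw and catch, released by the robot: the jaw presses the first stone and the catch the last with more than 3 N each; all four upright, within 5 mm of flush with the fence, square to it within 0.08 rad and neighbours' centres under 42.5 mm apart (contact force between each of stone_1, stone_4 and clamp above 3 N and y of stone_1 in the frame of bed between -0.004 and 0.005 m and angle between the x axis of each of stone_1, stone_2, stone_3, stone_4 and the x axis of bed, either way round below 0.08 rad and y of stone_2 in the frame of bed between -0.004 and 0.005 m and y of stone_3 in the frame of bed between -0.004 and 0.005 m and y of stone_4 in the frame of bed between -0.004 and 0.005 m and horizontal distance between stone_1 and stone_2 below 0.0425 m and horizontal distance between stone_2 and stone_3 below 0.0425 m and horizontal distance between stone_3 and stone_4 below 0.0425 m and x of stone_1 in the frame of bed above 0.11 m and linear speed of each of stone_1, stone_2, stone_3, stone_4 below 0.01 m/s and angle between each of stone_1, stone_2, stone_3, stone_4's own z axis and vertical below 0.1 rad); the robot touches nothing.
It fails at once if A stone is lifted more than 10 mm, falls off the bed or tips over (z of any of stone_1, stone_2, stone_3, stone_4 in the frame of bed above 0.028 m or z of any of stone_1, stone_2, stone_3, stone_4 in the frame of bed below 0.008 m or angle between any of stone_1, stone_2, stone_3, stone_4's own z axis and vertical above 0.35 rad).
It fails at once if The row breaks up: a stone strays more than 28 mm from the fence or twists more than 0.4 rad (y of any of stone_1, stone_2, stone_3, stone_4 in the frame of bed above 0.028 m or angle between the x axis of any of stone_1, stone_2, stone_3, stone_4 and the x axis of bed, either way round above 0.4 rad).
It fails at once if The row is rammed: more than 32 N on the clamp (contact force between stone_1 and clamp above 32 N).
It fails at once if A bystander is moved more than 15 mm (distance of any of carving, goggles, rasp from where it was at the start of the episode above 0.015 m).
It also fails if it takes over 72 s, if anything falls off the work surface, if the arm or the gripper's body presses on something with over 40 N, if the wrist force passes 120 N, or if a joint passes its speed limit or range.

ROBOT

A 6-joint arm with a two-finger parallel gripper is mounted at the origin on the work surface. World frame = base frame: x ahead of the robot, y to its left, z up, the work surface at z = 0. Lengths are in m, angles in degrees, forces in N, time in s.
With the tool pointing down it reaches from about 0.25 to 0.775 m from the base axis. Payload 4 kg.
Tool frame: the origin (TCP) lies on the mounting face of the last link; the fingertips stand 173 mm ahead of it and the grasp point (between the pads) lies arm.hold_point_z ahead of it (arm.hold_point_z is the distance from the TCP to the grasp point, in m); z points along the fingers, y is the line along which they close (so a half turn about z gives the same grasp; the last joint's range is limited). The gripper opens to 85 mm and grips with 20 to 120 N. Pads are 22 mm wide; open, the fingers measure 114 mm over their backs; the gripper's body (76 mm by 85 mm) begins 54 mm behind the grasp point. The pads swing forward as they close: fully open they stand 13 mm farther back than shut.
Start: joints at [64.739, 4.996, 78.535, -0, 96.463, -5.907], TCP at [0.182, 0.519, 0.405] pointing down, gripper open.
Joint ranges: [-177.83, 177.83], [-43.37, 116.18], [15.69, 146.23], [-61.86, 241.86], [9.47, 152.12], [-147.06, 147.06]. Speed limits (degrees/s): [159.86, 159.86, 180, 180, 180, 180].

INTERFACE

Orientations are given as [roll, pitch, yaw] about the fixed x, y, z axes, in that order (R = Rz(yaw) Ry(pitch) Rx(roll)).
In Python, from rig import arm, eyes, models gives the robot as it stands.
- The arm moves only by the tool apply_moves, never from a script. Its argument "increments" is one flat list of numbers, 5 for each row, row after row: the opening, from 0 (shut) to 1 (fully open), then the shift along the world's x, y, z scaled (see below), then the turn about the world's z scaled (see below). A call has exactly 8 rows; each row is the pose to reach, as a shift and turn from the pose commanded when the call began; what a row does not reach only later rows make up. The controller multiplies each number of a shift by 100 mm and each number of a turn by 90 degrees. A row lasts 1/10 s, in which the tool goes at most 50 mm and 8.59 degrees, less where a joint would pass 70% of its speed; a pose out of reach is approached as far as the arm can. A call with a number of a shift or a turn outside -1 to 1 is refused whole. A call with a gripper value outside its range is refused whole. The fingers move at their own pace and stop on an object; "squeeze" is the grip in N (left out, the last holds). Time passes only in rows, so rows that repeat a pose let the fingers close, or fill a call up. It gives the time, the measured TCP pose, the force, the opening and the grip force at its end, in the units of the state.
- arm.get_obs(): the state, without advancing time (a new reading comes with each control period).
- eyes.capture(name): name is "side" or "top" or "wrist"; returns the picture (384x512x3 uint8, blue, green, red); there is no depth.
- eyes.camera_info(name): a dict with "fx", "fy", "cx", "cy" (pixels), "D" ([k1, k2, p1, p2, k3] as OpenCV has them; the pictures are not rectified), "rvec" (rotation vector, rad) and "tvec" (3), from world to camera coordinates, as OpenCV has them; the wrist camera has in their place "tool_from_camera" (4x4, takes a point from camera to tool coordinates, whose origin is the TCP and whose axes are the flange's). Camera axes: x right, y down, z forward; pixel columns grow to the right and rows downward; lengths in m; the calibration is good to about 2 mm. A picture is of the moment at which its call begins: read the wrist's pose just before it. camera_info takes no time and is no camera call.
- arm.close_job(): hands the job in; it is judged then, once.
Trained networks look in the newest picture that a camera, given by its name, has taken for a name from the list of things; names that differ only in an ending like _2 or _b are one class to them, and where a whole thing is asked for, a point or a joint stands for the part that bears it (a point fixed in the world has none). Each returns a list of dicts, best first, with "confidence" (0 to 1); they miss things now and then, are a little off and sometimes report something else, mostly with a low value. They report only what shows in the picture. A call takes as long as a camera call. They do not tell look-alikes from the thing itself.
- models.masks_of(camera, label): "mask" (384x512 bool, what is visible of it) and "position" ([column, row] in pixels, amid what is visible of it).
- models.spot_point(camera, label): "position" ([column, row] in pixels: a listed point, or the origin of a listed thing).
The state is a dict: "t": time; "joint_positions": joint angles; "joint_velocities": joint speeds; "joint_torque": joint torques, N m; "eef_pos": TCP position; "ee_rot": TCP orientation; "contact_force": force on the tool from outside, world axes, zero at the start; "moment": the same for the moment, N m; "gripper_width": opening from 0.0 (shut) to 1.0 (fully open); "gripper_force": force on a finger pad.
Only numpy, scipy, OpenCV 4.12 (cv2) and the standard library are available. Lean on these libraries where they do the work, as an engineer would, in place of code of your own. Each camera call takes 0.05 s, during which the arm holds its last target. There are 200 camera calls.

## Working session

There is one attempt and no reset: what is moved stays moved. The work goes in short steps, Python scripts to look and compute and a tool call to move; the robot and the scene stay as the last step left them, time stands still between calls to the robot, and variables do not carry over. Pictures are saved under pics/ and viewed, at most 10 in all, crops included, and the job is handed in when it is done.

Besides the shell and the picture viewer there is one more tool, called after "Request:" as name(argument=value, ...) on one line, values as JSON. apply_moves: Moves the arm, as the interface text tells. Shifts and turns lie within -1 to 1; 1 stands for 100 mm of shift or 90 degrees of turn. Its arguments: {"type":"object","properties":{"increments":{"type":"array","items":{"type":"number","minimum":-1,"maximum":1}},"squeeze":{"type":"number"}},"required":["increments"]}

```bash
ls; mkdir -p pics
python3 - <<'E'
from rig import arm, eyes, models
import cv2, numpy as np
print(arm.get_obs(), arm.hold_point_z)
for n in ("side","top"):
    im=eyes.capture(n); cv2.imwrite(f"pics/{n}0.png",im)
    c=eyes.camera_info(n); print(n,c)
    for l in ("bed","fence","catch_zone","jaw_zone","stone_1","stone_2","stone_3","stone_4","clamp","carving","goggles","rasp"):
        print(l,[(np.round(d["position"]).tolist(),round(d["confidence"],2)) for d in models.spot_point(n,l)[:5]])
E
```

```text
pics
{'t': 0.0, 'joint_positions': array([ 6.47383373e+01,  5.04001291e+00,  7.86264625e+01,  6.24728344e-04,
        9.64638507e+01, -5.90822611e+00]), 'joint_velocities': array([ 0.01826133, -0.00327164,  0.07324697,  0.01224545,  0.10733218,
       -0.10140261]), 'joint_torque': array([-1.26271311e-04, -3.51865304e+01, -3.13274467e+01, -1.71698307e-04,
        1.07442465e-02, -9.61999973e-06]), 'eef_pos': array([0.18222767, 0.5188075 , 0.40351486]), 'ee_rot': array([-1.79870430e+02, -1.40327701e-02,  1.60646617e+02]), 'contact_force': array([ 0.48363651, -0.46788486, -0.08364554]), 'moment': array([0.03513577, 0.00513979, 0.04218391]), 'gripper_force': 0.0, 'gripper_width': 1.0005507872714858} 0.1547
side {'fx': 363.7440243018065, 'fy': 363.7440243018065, 'cx': 256.78345838182224, 'cy': 188.5262121827268, 'D': array([-0.0419895,  0.       ,  0.       ,  0.       ,  0.       ]), 'rvec': array([ 2.22112582, -0.9046337 ,  0.39516609]), 'tvec': array([-0.34617233,  0.29971706,  0.73893032])}
bed [([239.0, 200.0], 0.83)]
fence [([245.0, 186.0], 0.69)]
catch_zone [([236.0, 186.0], 0.72)
[... 1258 characters left out ...]
([278.0, 198.0], 0.72), ([343.0, 215.0], 0.61), ([265.0, 199.0], 0.6), ([316.0, 242.0], 0.59), ([305.0, 200.0], 0.46)]
stone_2 [([278.0, 198.0], 0.72), ([343.0, 215.0], 0.61), ([265.0, 199.0], 0.6), ([316.0, 242.0], 0.59), ([305.0, 200.0], 0.46)]
stone_3 [([278.0, 198.0], 0.72), ([343.0, 215.0], 0.61), ([265.0, 199.0], 0.6), ([316.0, 242.0], 0.59), ([305.0, 200.0], 0.46)]
stone_4 [([278.0, 198.0], 0.72), ([343.0, 215.0], 0.61), ([265.0, 199.0], 0.6), ([316.0, 242.0], 0.59), ([305.0, 200.0], 0.46)]
clamp [([246.0, 192.0], 0.68), ([278.0, 200.0], 0.62)]
carving [([271.0, 138.0], 0.5)]
goggles [([389.0, 183.0], 0.78), ([243.0, 190.0], 0.66), ([241.0, 187.0], 0.18)]
rasp [([126.0, 177.0], 0.91)]
```

Run:
```python
import cv2
a=cv2.imread("pics/top0.png");cv2.imwrite("pics/top0c.png",cv2.resize(a[100:290,120:420],None,fx=2.66,fy=2.66,interpolation=cv2.INTER_CUBIC))
```

```text
(no output)
```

View pics/side0.png

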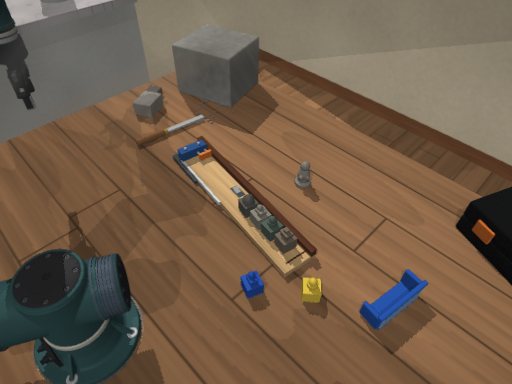

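View pics/top0c.png

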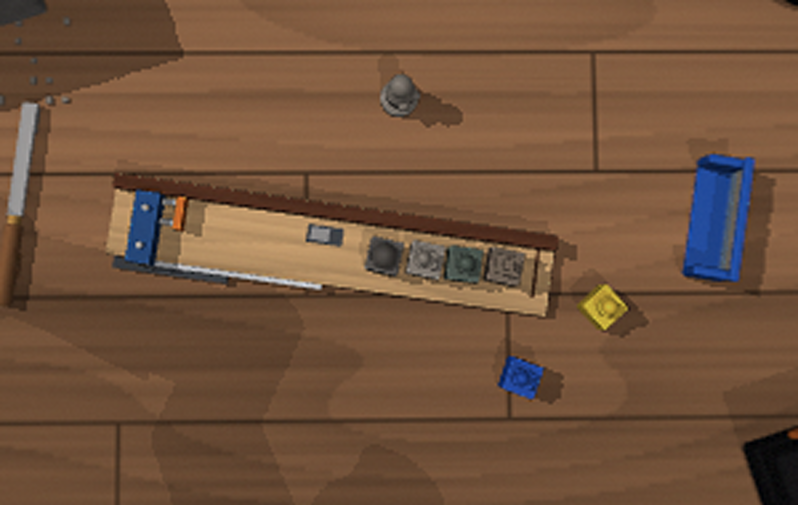

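```bash
cat > h.py <<'E'
import numpy as np, cv2
from scipy.optimize import least_squares
from rig import arm, eyes, models
def cam(n):
    c=eyes.camera_info(n); K=np.array([[c["fx"],0,c["cx"]],[0,c["fy"],c["cy"]],[0,0,1]])
    if n=="wrist":
        o=arm.get_obs(); from scipy.spatial.transform import Rotation as Ro
        T=np.eye(4);T[:3,:3]=Ro.from_euler("xyz",o["ee_rot"],degrees=True).as_matrix();T[:3,3]=o["eef_pos"]
        T=np.linalg.inv(T@c["tool_from_camera"]); return cv2.Rodrigues(T[:3,:3])[0],T[:3,3],K,c["D"]
    return c["rvec"],c["tvec"],K,c["D"]
def proj(C,P): return cv2.projectPoints(np.float64(P).reshape(-1,1,3),*C)[0].reshape(-1,2)
def ray(C,uv,z):
    rv,t,K,D=C; R=cv2.Rodrigues(rv)[0]
    u=cv2.undistortPoints(np.float64(uv).reshape(-1,1,2),K,D).reshape(-1,2)
    d=np.c_[u,np.ones(len(u))]@R; o=-R.T@t
    return o+d*((z-o[2])/d[:,2])[:,None]
def bed2w(p,P):
    P=np.float64(P).reshape(-1,3); c,s=np.cos(p[2]),np.sin(p[2])
    return P@np.array([[c,s,0],[-s,c,0],[0,0,1]])+[p[0],p[1],p[3] if len(p)>3 else 0]
def w2bed(p,P):
    P=np.float64(P).reshape(-1,3)-[p[0],p[1],0]; c,s=np.cos(p[2]),np.sin(p[2])
    return P@np.array([[c,-s,0],[s,c,0],[0,0,1]])
E
python3 - <<'E'
from h import *
cr=lambda L:np.array(L)/2.66+[120,100]
M=np.array([[-270,60,18],[270,60,18],[270,-38,34],[-270,-38,34]])/1e3
top=cr([[547,318],[107,253],[116,173],[557,236]])
side=np.array([[286,274],[173,153],[203,137],[315,251]])
sz=[]
for use in ("top","side","both"):
    def f(p):
        r=[]
        if use!="side": r.append(proj(cam("top"),bed2w(p,M))-top)
        if use!="top": r.append(proj(cam("side"),bed2w(p,M))-side)
        return np.concatenate(r).ravel()
    s=least_squares(f,[.4,0,np.pi/2,0],loss="soft_l1"); print(use,np.round(s.x[:3],4),"deg",np.degrees(s.x[2])%360,"z",s.x[3].round(4)); print(f(s.x).reshape(-1,2).round(1).tolist())
    if use=="both": p=s.x; np.save("bed0.npy",p[:3])
st=cr([[383,256],[425,259],[464,263],[505,266]])
print(w2bed(p,ray(cam("top"),st,.06)).round(4), bed2w(p[:3],[[-.1375,0,0],[.17,0,0],[-.25,0,0]]))
print("jaw,catch",w2bed(p,ray(cam("top"),cr([[176,213],[187,214]]),.04)).round(3).tolist(),w2bed(p,ray(cam("top"),cr([[306,232],[344,237]]),.02)).round(3).tolist())
print(eyes.camera_info("wrist"))
E
```

```text
top [0.4852 0.0662 1.4201] deg 81.364539367216 z -0.007
[[-0.6, -0.4], [-0.2, 0.2], [0.1, -0.1], [0.6, 0.2]]
side [0.4898 0.0714 1.4292] deg 81.885099866685 z -0.0129
[[-1.5, 0.6], [1.8, -0.3], [-1.6, 0.6], [1.4, -1.0]]
both [0.4856 0.0666 1.4236] deg 81.56563972097761 z -0.0064
[[-0.6, -0.8], [-0.3, 0.4], [-0.1, 0.0], [0.5, -0.2], [-1.5, 1.8], [1.7, -0.9], [-1.5, -0.0], [1.9, 0.0]]
[[-0.0628  0.0182  0.06  ]
 [-0.112   0.0148  0.06  ]
 [-0.1578  0.0131  0.06  ]
 [-0.2059  0.0099  0.06  ]] [[ 0.4654269  -0.06937488  0.        ]
 [ 0.51052985  0.23479937  0.        ]
 [ 0.44892582 -0.18065814  0.        ]]
jaw,catch [[0.188, 0.001, 0.04], [0.175, 0.0, 0.04]] [[0.033, -0.0, 0.02], [-0.014, -0.0, 0.02]]
{'fx': 290.16128822878744, 'fy': 290.16128822878744, 'cx': 253.14751421087922, 'cy': 190.76463406303836, 'D': array([0.00798961, 0.        , 0.        , 0.        , 0.        ]), 'tool_from_camera': array([[-8.37746490e-04, -9.61627836e-01, -2.74355978e-01,
         7.01698695e-02],
       [ 9.99998812e-01, -1.16067495e-03,  1.01471033e-03,
        -1.13802405e-03],
       [-1.29421181e-03, -2.74354802e-01,  9.61627666e-01,
         3.20018175e-02],
       [ 0.00000000e+00,  0.00000000e+00,  0.00000000e+00,
         1.00000000e+00]])}
```

Request:
apply_moves(increments=[0,0.1,-0.2,0,-0.05,0,0.2,-0.4,0,-0.1,0,0.3,-0.6,0,-0.15,0,0.4,-0.8,0,-0.2,0,0.5,-1,0,-0.25,0,0.5,-1,0,-0.25,0,0.5,-1,0,-0.25,0,0.5,-1,0,-0.25], squeeze=60)

```text
t: 2.1
eef_pos: [0.232, 0.4194, 0.4048]
ee_rot: [180.0, -0.0, 138.2]
contact_force: [0.4, 1.4, 0.4]
gripper_width: 0.003
gripper_force: 0.0
```

Request:
apply_moves(increments=[0,0.1,-0.2,0,-0.05,0,0.2,-0.4,0,-0.1,0,0.3,-0.6,0,-0.15,0,0.4,-0.8,0,-0.2,0,0.5,-1,0,-0.25,0,0.5,-1,0,-0.25,0,0.5,-1,0,-0.25,0,0.5,-1,0,-0.25])

```text
t: 2.9
eef_pos: [0.2819, 0.3198, 0.4047]
ee_rot: [-180.0, -0.0, 115.8]
contact_force: [-0.6, -0.4, 0.4]
gripper_width: 0.001
gripper_force: 0.0
```

Request:
apply_moves(increments=[0,0.1,-0.2,0,-0.05,0,0.2,-0.4,0,-0.1,0,0.3,-0.6,0,-0.15,0,0.4,-0.8,0,-0.2,0,0.5,-1,0,-0.25,0,0.5,-1,0,-0.25,0,0.5,-1,0,-0.25,0,0.5,-1,0,-0.25])

```text
t: 3.7
eef_pos: [0.3319, 0.2199, 0.4047]
ee_rot: [-180.0, -0.0, 93.3]
contact_force: [0.2, -0.2, 0.5]
gripper_width: 0.002
gripper_force: 0.0
```

Request:
apply_moves(increments=[0,0.1,-0.2,0,-0.05,0,0.2,-0.4,0,-0.1,0,0.3,-0.6,0,-0.13,0,0.4,-0.8,0,-0.13,0,0.5,-1,0,-0.13,0,0.5,-1,0,-0.13,0,0.5,-1,0,-0.13,0,0.5,-1,0,-0.13])

```text
t: 4.5
eef_pos: [0.3819, 0.1199, 0.4047]
ee_rot: [-180.0, -0.0, 81.6]
contact_force: [-0.6, -0.6, 0.2]
gripper_width: 0.003
gripper_force: 0.0
```

Request:
apply_moves(increments=[0,0.1,-0.2,0,0,0,0.2,-0.4,0,0,0,0.3,-0.6,0,0,0,0.4,-0.8,0,0,0,0.5,-1,0,0,0,0.5,-1,0,0,0,0.5,-1,0,0,0,0.5,-1,0,0])

```text
t: 5.3
eef_pos: [0.4319, 0.02, 0.4048]
ee_rot: [-180.0, -0.0, 81.5]
contact_force: [-1.2, 0.3, -0.2]
gripper_width: 0.001
gripper_force: 0.0
```

Request:
apply_moves(increments=[0,0.1,-0.2,-0.1,0,0,0.2,-0.4,-0.2,0,0,0.3,-0.6,-0.3,0,0,0.33,-0.7,-0.4,0,0,0.33,-0.7,-0.4,0,0,0.33,-0.7,-0.4,0,0,0.33,-0.7,-0.4,0,0,0.33,-0.7,-0.4,0])

```text
t: 6.1
eef_pos: [0.4651, -0.0504, 0.3656]
ee_rot: [179.9, -0.0, 81.5]
contact_force: [0.4, -0.0, -0.8]
gripper_width: -0.003
gripper_force: 0.0
```

Run:
```python
from h import *
o=arm.get_obs(); print(o["t"],o["eef_pos"],o["ee_rot"],o["contact_force"],o["joint_positions"])
C=cam("wrist"); im=eyes.capture("wrist"); cv2.imwrite("pics/w1.png",cv2.resize(im,None,fx=1.5,fy=1.5,interpolation=cv2.INTER_CUBIC))
import pickle; pickle.dump(C,open("w1.pkl","wb"))
```

```text
6.1 [ 0.46513468 -0.05035     0.36560211] [ 1.79907512e+02 -6.55754975e-03  8.15114333e+01] [ 0.41838652 -0.00902598 -0.82976867] [-1.31312570e+01 -4.96863829e+00  9.29361740e+01  1.40301842e-02
  9.19408106e+01 -4.64219864e+00]
```

View pics/w1.png

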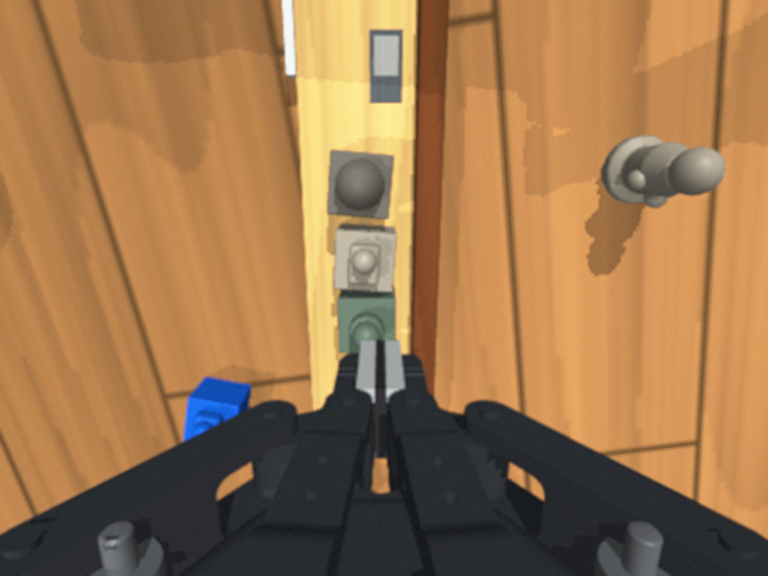

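Run:
```python
from h import *
import pickle
C=pickle.load(open("w1.pkl","rb")); p=np.load("bed0.npy")
R=lambda L,z:w2bed(p,ray(C,np.array(L)/1.5,z))
print("bed left edge",R([[298,20],[311,390]],.018).round(4).tolist())
print("fence",R([[419,20],[413,380]],.034).round(4).tolist())
for s in ([[332,150],[393,157],[388,218],[328,213]],[[338,227],[397,229],[395,293],[335,290]],[[340,294],[396,295],[395,352],[339,352]]):
    q=R(s,.054); print(q[:,:2].round(4).tolist(), q.mean(0).round(4))
print("catch",R([[370,30],[402,103],[374,36],[400,76]],.02).round(4).tolist())
im=cv2.imread("pics/w1.png")
# edge profile on rows
for r in (110,130,): 
    print(r,[(c,im[r,c].tolist()) for c in range(404,424,2)])
t=cv2.imread("pics/top0.png"); cv2.imwrite("pics/t2.png",cv2.resize(t[165:225,160:340],None,fx=4.4,fy=4.4,interpolation=cv2.INTER_CUBIC))
```

```text
bed left edge [[0.0376, 0.0553, 0.018], [-0.2268, 0.059, 0.018]]
fence [[0.0331, -0.0208, 0.034], [-0.2096, -0.0219, 0.034]]
[[-0.0427, 0.0325], [-0.0469, -0.0049], [-0.0842, -0.002], [-0.081, 0.0362]] [-0.0637  0.0154  0.054 ]
[[-0.0899, 0.0301], [-0.0913, -0.0078], [-0.1343, -0.0069], [-0.1321, 0.0333]] [-0.1119  0.0122  0.054 ]
[[-0.1349, 0.03], [-0.1357, -0.0075], [-0.1773, -0.0072], [-0.1772, 0.0319]] [-0.1563  0.0118  0.054 ]
catch [[0.0313, 0.0092, 0.02], [-0.0119, -0.0118, 0.02], [0.0279, 0.0067, 0.02], [0.0045, -0.0103, 0.02]]
110 [(404, [138, 226, 251]), (406, [130, 215, 246]), (408, [128, 213, 246]), (410, [129, 215, 247]), (412, [111, 187, 231]), (414, [87, 144, 184]), (416, [42, 73, 101]), (418, [26, 55, 99]), (420, [42, 75, 130]), (422, [41, 77, 137])]
130 [(404, [134, 225, 250]), (406, [126, 215, 247]), (408, [126, 215, 246]), (410, [131, 217, 248]), (412, [112, 189, 232]), (414, [84, 141, 181]), (416, [38, 67, 99]), (418, [33, 59, 108]), (420, [44, 74, 130]), (422, [43, 78, 136])]
```

View pics/t2.png

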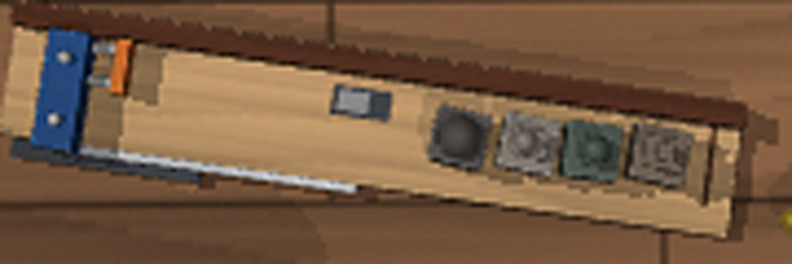

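Run:
```python
from h import *
c=eyes.camera_info("wrist"); K=cam("top")[2]*0; K=np.array([[c["fx"],0,c["cx"]],[0,c["fy"],c["cy"]],[0,0,1]])
T=np.linalg.inv(c["tool_from_camera"])
for x in (.011,):
  for z in (.173,.16,.15,.14,.13,.12,.1,.08):
    print(z,[(cv2.projectPoints(np.array([[x,y,z]]),cv2.Rodrigues(T[:3,:3])[0],T[:3,3],K,c["D"])[0].ravel()*1.5).round().tolist() for y in (-.0145,.0145)])
im=cv2.imread("pics/w1.png"); cv2.imwrite("pics/w1c.png",cv2.resize(im[320:500,290:470],None,fx=3,fy=3))
```

```text
0.173 [[340.0, 335.0], [424.0, 335.0]]
0.16 [[337.0, 350.0], [428.0, 350.0]]
0.15 [[334.0, 364.0], [431.0, 364.0]]
0.14 [[330.0, 380.0], [435.0, 380.0]]
0.13 [[326.0, 400.0], [440.0, 399.0]]
0.12 [[320.0, 422.0], [446.0, 422.0]]
0.1 [[306.0, 484.0], [462.0, 484.0]]
0.08 [[283.0, 585.0], [488.0, 585.0]]
```

View pics/w1c.png

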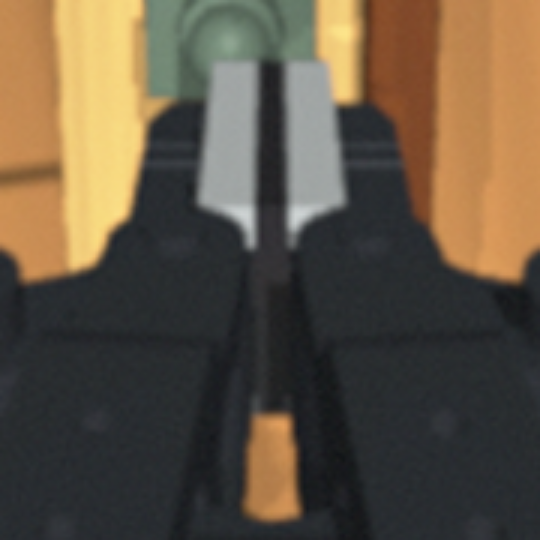

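Request:
apply_moves(increments=[0.47,-0.15,0.1,-0.1,-0.09,0.47,-0.3,0.2,-0.2,-0.18,0.47,-0.54,0.3,-0.3,-0.27,0.47,-0.54,0.39,-0.4,-0.36,0.47,-0.54,0.39,-0.65,-0.45,0.47,-0.54,0.39,-0.65,-0.54,0.47,-0.54,0.39,-0.65,-0.63,0.47,-0.54,0.39,-0.65,-0.72])

```text
t: 6.95
eef_pos: [0.4111, -0.0117, 0.3]
ee_rot: [180.0, -0.0, 16.3]
contact_force: [0.3, -0.1, -0.9]
gripper_width: 0.468
gripper_force: 0.0
```

Request:
apply_moves(increments=[0.47,0,0,-0.15,-0.09,0.47,0,0,-0.3,-0.18,0.47,0,0,-0.45,-0.28,0.47,0,0,-0.6,-0.28,0.47,0,0,-0.75,-0.28,0.47,0,0,-0.9,-0.28,0.47,0,0,-1,-0.28,0.47,0,0,-1,-0.28])

```text
t: 7.75
eef_pos: [0.4106, -0.0118, 0.1986]
ee_rot: [-180.0, 0.2, -8.5]
contact_force: [0.4, -0.2, 0.4]
gripper_width: 0.473
gripper_force: 0.0
```

Run:
```python
from h import *
o=arm.get_obs(); print(o["t"],o["eef_pos"],o["ee_rot"],o["contact_force"]); print(w2bed([.4856,.0666,np.radians(81.45)],o["eef_pos"]))
im=eyes.capture("wrist"); cv2.imwrite("pics/w2.png",cv2.resize(im,None,fx=1.5,fy=1.5,interpolation=cv2.INTER_CUBIC))
```

```text
7.75 [ 0.41062328 -0.01181238  0.19856583] [-1.79998048e+02  1.66613306e-01 -8.54110871e+00] [ 0.38805551 -0.18700216  0.39550701]
[[-0.08868792  0.0624857   0.19856583]]
```

View pics/w2.png

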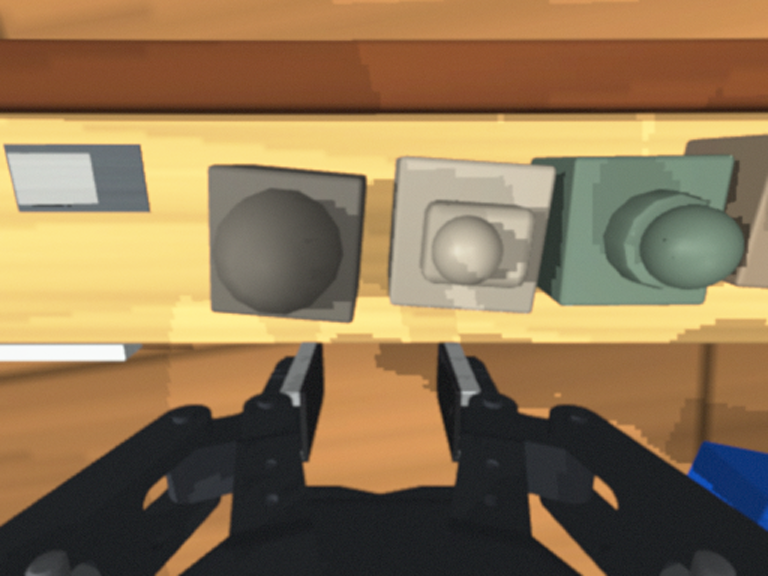

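Request:
apply_moves(increments=[0.47,0.05,-0.007,0,0,0.47,0.09,-0.013,0,0,0.47,0.12,-0.018,0,0,0.47,0.15,-0.022,0,0,0.47,0.18,-0.027,0,0,0.47,0.21,-0.031,0,0,0.47,0.25,-0.037,0,0,0.47,0.25,-0.037,0,0])

```text
t: 8.6
eef_pos: [0.4367, -0.0159, 0.1996]
ee_rot: [180.0, -0.0, -8.6]
contact_force: [-0.9, 0.4, -0.1]
gripper_width: 0.47
gripper_force: 0.3
```

Request:
apply_moves(increments=[0.47,0.01,-0.001,0,0,0.47,0.02,-0.003,0,0,0.47,0.03,-0.004,0,0,0.47,0.03,-0.004,0,0,0.47,0.04,-0.006,0,0,0.47,0.04,-0.006,0,0,0.47,0.05,-0.007,0,0,0.47,0.05,-0.007,0,0])

```text
t: 9.4
eef_pos: [0.4414, -0.0165, 0.1997]
ee_rot: [180.0, -0.0, -8.6]
contact_force: [-1.6, -0.3, -1.7]
gripper_width: 0.469
gripper_force: 0.7
```

Run:
```python
from h import *
o=arm.get_obs(); print(o["t"],o["eef_pos"],o["ee_rot"],o["contact_force"]); print(w2bed([.4856,.0666,np.radians(81.45)],o["eef_pos"]))
im=eyes.capture("wrist"); cv2.imwrite("pics/w3.png",im)
# fence-gap probe: print column of pixels at stone1, stone2 columns
for c in (160,190,220,275,315,345): print(c,im[60:130:3,c].sum(1).tolist())
```

```text
9.4 [ 0.44143111 -0.0164828   0.19968889] [ 1.79998334e+02 -2.36295767e-02 -8.55236637e+00] [-1.63276962 -0.26088336 -1.69049817]
[[-0.08872616  0.0313259   0.19968889]]
160 [454, 458, 447, 445, 438, 430, 428, 433, 438, 438, 438, 427, 425, 427, 508, 602, 245, 271, 270, 269, 269, 271, 276, 275]
190 [445, 447, 434, 435, 427, 435, 435, 446, 437, 432, 428, 432, 433, 435, 505, 603, 249, 266, 270, 272, 274, 273, 270, 271]
220 [444, 433, 426, 432, 435, 449, 439, 434, 427, 426, 434, 426, 432, 443, 518, 552, 250, 271, 273, 273, 278, 276, 268, 272]
275 [483, 480, 494, 458, 437, 426, 425, 428, 427, 436, 441, 456, 460, 451, 519, 554, 253, 271, 263, 269, 270, 274, 270, 270]
315 [490, 492, 484, 426, 424, 435, 427, 436, 444, 448, 454, 451, 459, 455, 525, 553, 268, 299, 299, 295, 294, 296, 262, 268]
345 [487, 483, 470, 428, 433, 435, 441, 448, 461, 454, 456, 461, 450, 461, 523, 548, 266, 296, 292, 288, 292, 290, 282, 279]
```

Request:
apply_moves(increments=[0.47,0.005,-0.001,0,0,0.47,0.01,-0.001,0,0,0.47,0.01,-0.001,0,0,0.47,0.015,-0.002,0,0,0.47,0.015,-0.002,0,0,0.47,0.02,-0.003,0,0,0.47,0.02,-0.003,0,0,0.47,0.02,-0.003,0,0])

```text
t: 10.25
eef_pos: [0.443, -0.0168, 0.1996]
ee_rot: [180.0, 0.1, -8.6]
contact_force: [-3.7, -0.2, 0.4]
gripper_width: 0.471
gripper_force: 1.8
```

Run:
```python
from h import *
o=arm.get_obs(); print(o["contact_force"],w2bed([.4856,.0666,np.radians(81.45)],o["eef_pos"]))
im=eyes.capture("wrist"); cv2.imwrite("pics/w3.png",cv2.resize(im,None,fx=1.5,fy=1.5,interpolation=cv2.INTER_CUBIC))
```

```text
[-3.6693588  -0.17793293  0.37391158] [[-0.08877836  0.02969201  0.19964421]]
```

View pics/w3.png

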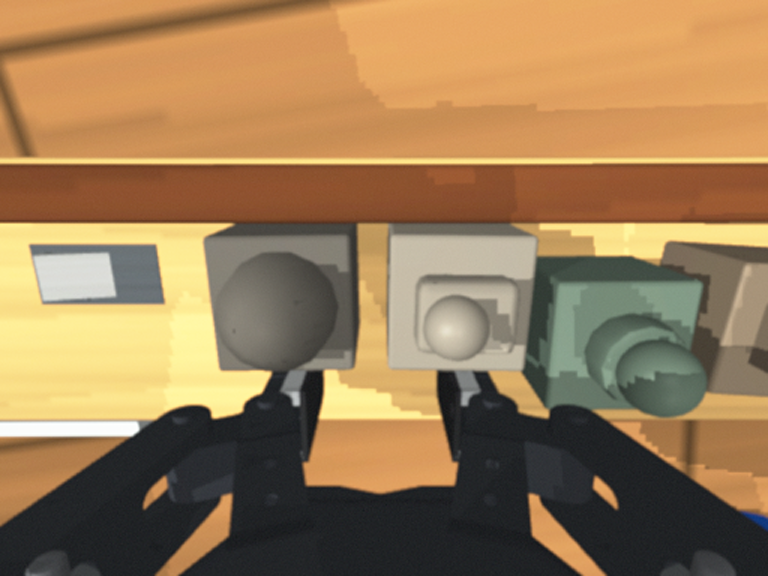

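Request:
apply_moves(increments=[0.47,-0.1,0.015,0,0,0.47,-0.2,0.03,0,0,0.47,-0.23,-0.15,0,0,0.47,-0.26,-0.35,0,0,0.47,-0.29,-0.55,0,0,0.47,-0.31,-0.75,0,0,0.47,-0.335,-0.88,0,0,0.47,-0.335,-0.88,0,0])

```text
t: 11.1
eef_pos: [0.4094, -0.1058, 0.2003]
ee_rot: [180.0, -0.1, -8.7]
contact_force: [0.3, 0.0, 0.2]
gripper_width: 0.468
gripper_force: 0.0
```

Request:
apply_moves(increments=[0.47,0.05,-0.007,0,0,0.47,0.08,-0.012,0,0,0.47,0.11,-0.016,0,0,0.47,0.13,-0.019,0,0,0.47,0.15,-0.022,0,0,0.47,0.17,-0.025,0,0,0.47,0.18,-0.027,0,0,0.47,0.18,-0.027,0,0])

```text
t: 11.9
eef_pos: [0.4279, -0.1074, 0.1996]
ee_rot: [-180.0, -0.0, -8.6]
contact_force: [-2.1, 0.9, 0.5]
gripper_width: 0.472
gripper_force: 1.0
```

Request:
apply_moves(increments=[0.47,0.005,-0.001,0,0,0.47,0.01,-0.001,0,0,0.47,0.01,-0.001,0,0,0.47,0.015,-0.002,0,0,0.47,0.015,-0.002,0,0,0.47,0.02,-0.003,0,0,0.47,0.02,-0.003,0,0,0.47,0.02,-0.003,0,0])

```text
t: 12.7
eef_pos: [0.4292, -0.1078, 0.1996]
ee_rot: [180.0, 0.1, -8.6]
contact_force: [-6.4, 0.5, 3.5]
gripper_width: 0.473
gripper_force: 3.0
```

Run:
```python
from h import *
o=arm.get_obs(); print(o["contact_force"],w2bed([.4856,.0666,np.radians(81.45)],o["eef_pos"]))
im=eyes.capture("wrist"); cv2.imwrite("pics/w4.png",cv2.resize(im,None,fx=1.5,fy=1.5,interpolation=cv2.INTER_CUBIC))
```

```text
[-6.37474535  0.47119817  3.47635353] [[-0.18084181  0.02980228  0.19960111]]
```

View pics/w4.png

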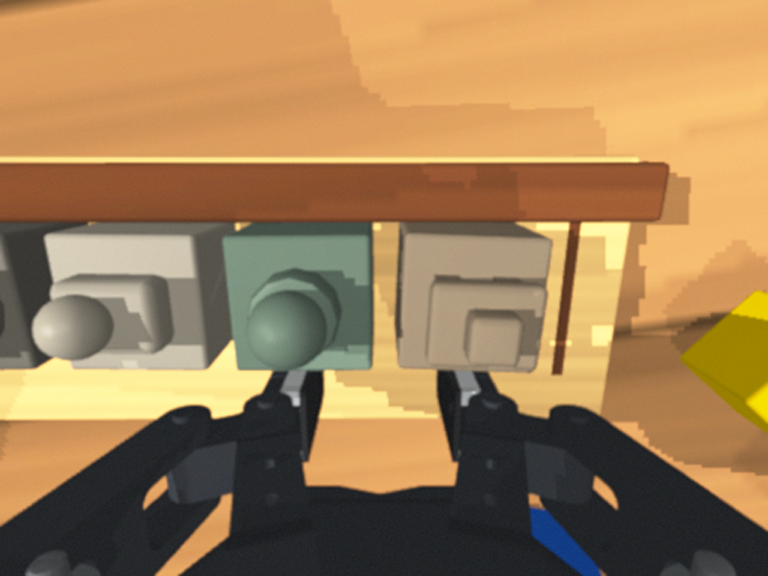

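Request:
apply_moves(increments=[0.47,-0.1,0.015,0,0,0.47,-0.15,0.022,0.1,0,0.3,-0.15,0.022,0.35,0,0,-0.15,0.022,0.6,0.08,0,-0.15,0.022,0.8,0.17,0,-0.15,0.022,0.8,0.26,0,-0.15,0.022,0.8,0.35,0,-0.15,0.022,0.8,0.44])

```text
t: 13.55
eef_pos: [0.4149, -0.1056, 0.2813]
ee_rot: [179.8, -0.2, 31.4]
contact_force: [0.2, 0.9, -0.1]
gripper_width: -0.003
gripper_force: 0.0
```

Request:
apply_moves(increments=[0,0.05,-0.15,0,0.09,0,0.1,-0.3,0,0.18,0,0.15,-0.45,0,0.27,0,0.2,-0.6,0,0.36,0,0.25,-0.75,0,0.45,0,0.327,-0.868,0,0.54,0,0.327,-0.868,0,0.56,0,0.327,-0.868,0,0.56])

```text
t: 14.35
eef_pos: [0.4477, -0.1928, 0.2807]
ee_rot: [179.9, 0.0, 81.4]
contact_force: [-0.3, 0.3, -0.3]
gripper_width: 0.001
gripper_force: 0.0
```

Request:
apply_moves(increments=[0,0,0,-0.15,0,0,0,0,-0.3,0,0,0,0,-0.45,0,0,0,0,-0.6,0,0,0,0,-0.7,0,0,0,0,-0.77,0,0,0,0,-0.77,0,0,0,0,-0.77,0])

```text
t: 15.15
eef_pos: [0.4477, -0.1925, 0.2033]
ee_rot: [179.9, 0.0, 81.4]
contact_force: [0.5, 0.4, 0.5]
gripper_width: -0.001
gripper_force: 0.0
```

Run:
```python
from h import *
o=arm.get_obs(); print(o["contact_force"],o["ee_rot"],w2bed([.4856,.0666,np.radians(81.45)],o["eef_pos"]))
im=eyes.capture("wrist"); cv2.imwrite("pics/w5.png",cv2.resize(im,None,fx=1.5,fy=1.5,interpolation=cv2.INTER_CUBIC))
```

```text
[0.53551358 0.35887541 0.52426755] [1.79939645e+02 1.76603768e-02 8.14395296e+01] [[-0.26181172 -0.00103187  0.20328487]]
```

View pics/w5.png

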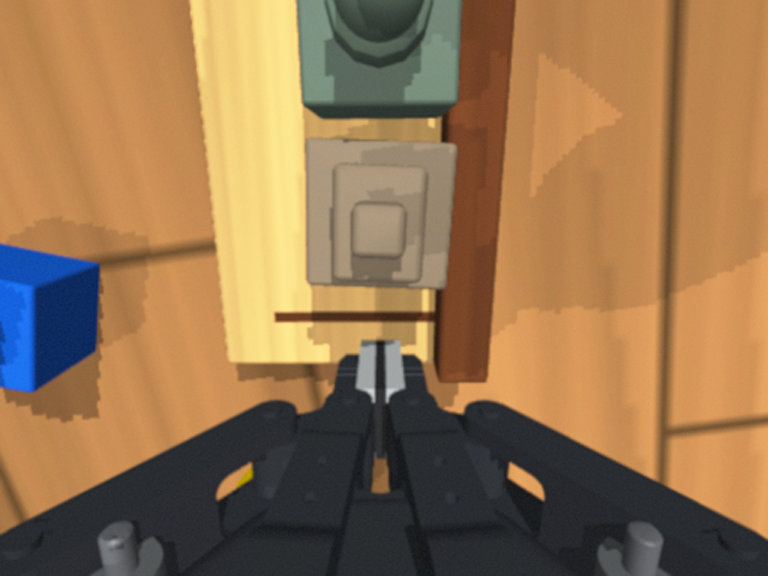

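Request:
apply_moves(increments=[0,0.015,0.1,0,0,0,0.03,0.2,0,0,0,0.037,0.247,0,0,0,0.044,0.297,0,0,0,0.052,0.346,0,0,0,0.059,0.396,0,0,0,0.067,0.445,0,0,0,0.074,0.494,0,0])

```text
t: 16.0
eef_pos: [0.4551, -0.1431, 0.2032]
ee_rot: [179.9, 0.1, 81.4]
contact_force: [-0.7, -4.1, 2.8]
gripper_width: 0.001
gripper_force: 3.1
```

Request:
apply_moves(increments=[0,0.006,0.04,0,0,0,0.012,0.08,0,0,0,0.018,0.12,0,0,0,0.024,0.158,0,0,0,0.03,0.198,0,0,0,0.036,0.237,0,0,0,0.036,0.237,0,0,0,0.036,0.237,0,0])

```text
t: 16.8
eef_pos: [0.4586, -0.1193, 0.2031]
ee_rot: [180.0, 0.0, 81.5]
contact_force: [0.6, -3.3, 2.2]
gripper_width: 0.002
gripper_force: 1.8
```

Run:
```python
from h import *
o=arm.get_obs(); print(o["contact_force"],o["ee_rot"],w2bed([.4856,.0666,np.radians(81.45)],o["eef_pos"]))
im=eyes.capture("wrist"); cv2.imwrite("pics/w6.png",cv2.resize(im,None,fx=1.5,fy=1.5,interpolation=cv2.INTER_CUBIC))
```

```text
[ 0.57397303 -3.29970346  2.20106163] [1.79955174e+02 6.41071688e-03 8.14515730e+01] [[-0.18780294 -0.0009738   0.20305375]]
```

View pics/w6.png

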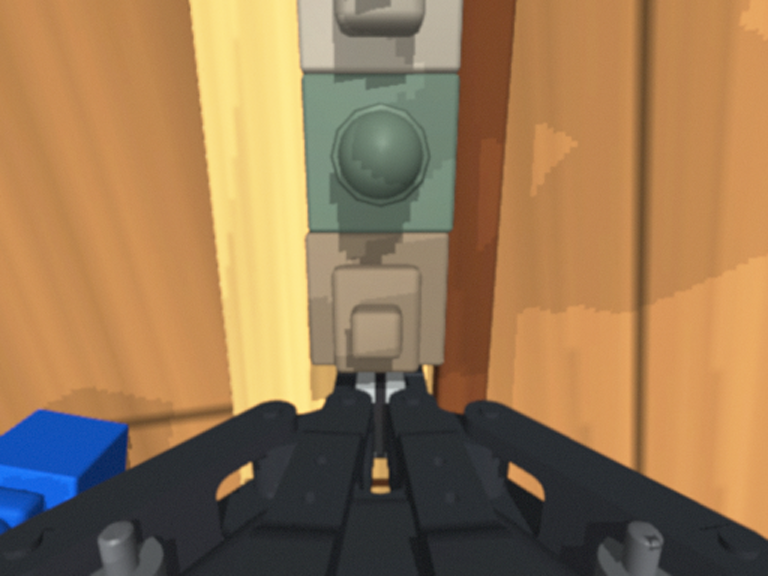

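Request:
apply_moves(increments=[0,0.012,0.08,0,0,0,0.028,0.188,0,0,0,0.045,0.297,0,0,0,0.061,0.405,0,0,0,0.077,0.514,0,0,0,0.094,0.623,0,0,0,0.109,0.722,0,0,0,0.119,0.791,0,0])

```text
t: 17.65
eef_pos: [0.4704, -0.0402, 0.203]
ee_rot: [180.0, 0.1, 81.5]
contact_force: [-0.7, -6.5, 4.8]
gripper_width: 0.002
gripper_force: 3.4
```

Request:
apply_moves(increments=[0,0.012,0.08,0,0,0,0.028,0.188,0,0,0,0.045,0.297,0,0,0,0.061,0.405,0,0,0,0.077,0.514,0,0,0,0.094,0.623,0,0,0,0.109,0.722,0,0,0,0.119,0.791,0,0])

```text
t: 18.45
eef_pos: [0.4821, 0.0388, 0.203]
ee_rot: [-180.0, 0.1, 81.5]
contact_force: [-1.7, -7.9, 5.1]
gripper_width: -0.0
gripper_force: 3.7
```

Run:
```python
from h import *
P=[.4856,.0666,np.radians(81.45)]
o=arm.get_obs(); print(o["contact_force"],o["ee_rot"],w2bed(P,o["eef_pos"]))
C=cam("top"); im=eyes.capture("top"); cv2.imwrite("pics/t6.png",im)
for m in models.masks_of("top","stone_1")[:8]:
    q=w2bed(P,ray(C,[m["position"]],.057))[0]
    print(round(m["confidence"],2),np.round(m["position"]),q[:2].round(4),m["mask"].sum())
# orange jaw
hsv=cv2.cvtColor(im,cv2.COLOR_BGR2HSV); k=cv2.inRange(hsv,(5,170,120),(15,255,255)); k[:,:150]=0;k[:,260:]=0
ys,xs=np.nonzero(k); b=w2bed(P,ray(C,np.c_[xs,ys],.04)); print(len(xs),np.percentile(b[:,0],[2,50,98]),np.percentile(b[:,1],[2,98]))
```

```text
[-1.71060248 -7.90442084  5.12966102] [-1.79966747e+02  1.33631066e-01  8.14570008e+01] [[-0.02804961 -0.00072403  0.20295261]]
0.74 [344. 215.] [-0.3177  0.0403] 209
0.72 [219. 186.] [0.0791 0.0066] 164
0.66 [315. 242.] [-0.2382  0.1345] 185
0.58 [206. 180.] [ 0.1229 -0.0083] 143
38 [0.18167807 0.18640119 0.19099946] [-0.01857003  0.01761006]
```

Request:
apply_moves(increments=[0,0.006,0.04,0,0,0,0.013,0.089,0,0,0,0.021,0.138,0,0,0,0.028,0.188,0,0,0,0.036,0.237,0,0,0,0.042,0.277,0,0,0,0.045,0.297,0,0,0,0.045,0.297,0,0])

```text
t: 19.35
eef_pos: [0.4865, 0.0681, 0.2027]
ee_rot: [-179.9, 0.1, 81.4]
contact_force: [-0.6, -4.8, 4.0]
gripper_width: -0.002
gripper_force: 2.7
```

Request:
apply_moves(increments=[0,0.001,0.005,0,0,0,0.001,0.01,0,0,0,0.002,0.015,0,0,0,0.003,0.02,0,0,0,0.004,0.025,0,0,0,0.005,0.03,0,0,0,0.005,0.035,0,0,0,0.006,0.04,0,0])

```text
t: 20.15
eef_pos: [0.487, 0.0717, 0.2026]
ee_rot: [-179.9, 0.1, 81.4]
contact_force: [0.1, -7.0, 4.1]
gripper_width: -0.001
gripper_force: 3.5
```

Request:
apply_moves(increments=[0,0.001,0.005,0,0,0,0.001,0.01,0,0,0,0.002,0.015,0,0,0,0.003,0.02,0,0,0,0.004,0.025,0,0,0,0.005,0.03,0,0,0,0.005,0.03,0,0,0,0.005,0.03,0,0])

```text
t: 20.95
eef_pos: [0.4875, 0.0747, 0.2027]
ee_rot: [-179.9, 0.1, 81.4]
contact_force: [-1.4, -7.2, 4.3]
gripper_width: 0.0
gripper_force: 3.4
```

Request:
apply_moves(increments=[0,0.001,0.005,0,0,0,0.001,0.01,0,0,0,0.002,0.015,0,0,0,0.003,0.02,0,0,0,0.003,0.02,0,0,0,0.003,0.02,0,0,0,0.003,0.02,0,0,0,0.003,0.02,0,0])

```text
t: 21.75
eef_pos: [0.4878, 0.0767, 0.2026]
ee_rot: [-179.9, 0.1, 81.4]
contact_force: [-2.0, -6.3, 3.2]
gripper_width: 0.002
gripper_force: 3.4
```

Request:
apply_moves(increments=[0,0.001,0.005,0,0,0,0.001,0.01,0,0,0,0.002,0.015,0,0,0,0.003,0.02,0,0,0,0.003,0.02,0,0,0,0.003,0.02,0,0,0,0.003,0.02,0,0,0,0.003,0.02,0,0])

```text
t: 22.55
eef_pos: [0.488, 0.0778, 0.2027]
ee_rot: [-179.9, 0.3, 81.4]
contact_force: [-1.7, -10.0, 6.4]
gripper_width: 0.002
gripper_force: 5.4
```

Request:
apply_moves(increments=[0,0.001,0.005,0,0,0,0.001,0.01,0,0,0,0.002,0.015,0,0,0,0.003,0.02,0,0,0,0.003,0.02,0,0,0,0.003,0.02,0,0,0,0.003,0.02,0,0,0,0.003,0.02,0,0])

```text
t: 23.35
eef_pos: [0.4883, 0.0787, 0.2027]
ee_rot: [-179.9, 0.5, 81.4]
contact_force: [-3.0, -15.5, 5.8]
gripper_width: 0.002
gripper_force: 7.9
```

Run:
```python
from h import *
P=[.4856,.0666,np.radians(81.45)]
o=arm.get_obs(); print(o["contact_force"],w2bed(P,o["eef_pos"]))
C=cam("top"); im=eyes.capture("top"); cv2.imwrite("pics/t7.png",im)
hsv=cv2.cvtColor(im,cv2.COLOR_BGR2HSV); k=cv2.inRange(hsv,(5,170,120),(15,255,255)); k[:,:150]=0;k[:,260:]=0
ys,xs=np.nonzero(k); b=w2bed(P,ray(C,np.c_[xs,ys],.04)); print(len(xs),np.percentile(b[:,0],[2,50,98]))
```

```text
[ -2.95013144 -15.48510128   5.79222313] [[ 0.01231443 -0.0008288   0.20268684]]
26 [0.18477366 0.18790115 0.19127929]
```

Request:
apply_moves(increments=[0,0.001,0.005,0,0,0,0.001,0.01,0,0,0,0.002,0.015,0,0,0,0.003,0.02,0,0,0,0.004,0.025,0,0,0,0.005,0.03,0,0,0,0.005,0.03,0,0,0,0.005,0.03,0,0])

```text
t: 24.2
eef_pos: [0.4888, 0.0814, 0.2027]
ee_rot: [-179.9, 0.6, 81.4]
contact_force: [-3.1, -17.5, 6.8]
gripper_width: -0.004
gripper_force: 8.4
```

Request:
apply_moves(increments=[0,0.001,0.005,0,0,0,0.001,0.01,0,0,0,0.002,0.015,0,0,0,0.003,0.02,0,0,0,0.004,0.025,0,0,0,0.005,0.03,0,0,0,0.005,0.03,0,0,0,0.005,0.03,0,0])

```text
t: 25.0
eef_pos: [0.4892, 0.0841, 0.2027]
ee_rot: [-179.9, 0.6, 81.4]
contact_force: [-2.5, -17.0, 7.4]
gripper_width: 0.0
gripper_force: 9.0
```

Request:
apply_moves(increments=[0,0.001,0.005,0,0,0,0.001,0.01,0,0,0,0.002,0.015,0,0,0,0.003,0.02,0,0,0,0.004,0.025,0,0,0,0.004,0.025,0,0,0,0.004,0.025,0,0,0,0.004,0.025,0,0])

```text
t: 25.8
eef_pos: [0.4896, 0.0864, 0.2027]
ee_rot: [-179.9, 0.6, 81.4]
contact_force: [-2.9, -18.7, 6.6]
gripper_width: -0.004
gripper_force: 9.4
```

Run:
```python
from h import *
P=[.4856,.0666,np.radians(81.45)]
o=arm.get_obs(); print(o["contact_force"],w2bed(P,o["eef_pos"]))
C=cam("top"); im=eyes.capture("top"); cv2.imwrite("pics/t8.png",im)
hsv=cv2.cvtColor(im,cv2.COLOR_BGR2HSV); k=cv2.inRange(hsv,(5,170,120),(15,255,255)); k[:,:150]=0;k[:,260:]=0
ys,xs=np.nonzero(k); b=w2bed(P,ray(C,np.c_[xs,ys],.04)); print(len(xs),np.percentile(b[:,0],[2,50,98]))
for n in (0,7,8):
    a=cv2.imread(f"pics/t{n}.png" if n else "pics/top0.png").astype(int)
    print(n,[a[178:183,c].mean(0).round().astype(int).tolist() for c in range(172,192)])
```

```text
[ -2.87505997 -18.73199317   6.58741282] [[ 0.0201964  -0.00103726  0.20272572]]
28 [0.19215552 0.19552592 0.19863466]
0 [[122, 72, 38], [125, 80, 50], [131, 95, 71], [118, 79, 53], [105, 60, 32], [116, 68, 37], [124, 74, 39], [40, 22, 10], [51, 36, 27], [66, 79, 91], [71, 97, 121], [68, 94, 116], [71, 95, 116], [52, 92, 140], [44, 106, 200], [44, 104, 198], [35, 86, 160], [13, 32, 65], [68, 99, 128], [76, 109, 137]]
7 [[128, 75, 39], [131, 84, 54], [138, 100, 76], [124, 83, 55], [111, 64, 34], [122, 72, 40], [131, 78, 43], [43, 23, 10], [53, 38, 30], [70, 84, 96], [74, 102, 126], [72, 99, 123], [74, 100, 121], [47, 90, 143], [47, 113, 213], [40, 90, 170], [80, 83, 86], [63, 65, 68], [69, 72, 76], [72, 76, 81]]
8 [[129, 75, 40], [132, 85, 54], [132, 94, 69], [124, 83, 56], [110, 64, 33], [122, 72, 40], [132, 79, 42], [43, 24, 11], [54, 39, 29], [69, 83, 95], [72, 102, 129], [48, 108, 193], [45, 110, 211], [55, 86, 133], [73, 73, 74], [63, 66, 70], [71, 74, 79], [72, 77, 81], [72, 75, 80], [65, 68, 72]]
```

Request:
apply_moves(increments=[0,0.001,0.005,0,0,0,0.001,0.01,0,0,0,0.002,0.015,0,0,0,0.003,0.02,0,0,0,0.003,0.02,0,0,0,0.003,0.02,0,0,0,0.003,0.02,0,0,0,0.003,0.02,0,0])

```text
t: 26.65
eef_pos: [0.4899, 0.0883, 0.2027]
ee_rot: [-179.9, 0.7, 81.4]
contact_force: [-2.8, -19.4, 7.8]
gripper_width: 0.001
gripper_force: 9.8
```

Request:
apply_moves(increments=[0,-0.001,-0.005,0,0,0,-0.001,-0.01,0,0,0,-0.002,-0.015,0,0,0,-0.003,-0.02,0,0,0,-0.004,-0.03,0,0,0,-0.006,-0.04,0,0,0,-0.007,-0.05,0,0,0,-0.007,-0.05,0,0])

```text
t: 27.45
eef_pos: [0.4895, 0.0863, 0.2026]
ee_rot: [-179.9, 0.1, 81.4]
contact_force: [-0.3, -5.6, 4.4]
gripper_width: 0.002
gripper_force: 3.0
```

Run:
```python
from h import *
P=[.4856,.0666,np.radians(81.45)]
o=arm.get_obs(); print(o["contact_force"],w2bed(P,o["eef_pos"]))
C=cam("top"); im=eyes.capture("top"); cv2.imwrite("pics/t9.png",im)
hsv=cv2.cvtColor(im,cv2.COLOR_BGR2HSV); k=cv2.inRange(hsv,(5,170,120),(15,255,255)); k[:,:150]=0;k[:,260:]=0
ys,xs=np.nonzero(k); b=w2bed(P,ray(C,np.c_[xs,ys],.04)); print(len(xs),np.percentile(b[:,0],[2,50,98]))
```

```text
[-0.34704882 -5.58862722  4.36096328] [[ 0.02003401 -0.00092987  0.20262662]]
28 [0.19365866 0.19703162 0.20019193]
```

Request:
apply_moves(increments=[0,-0.001,-0.005,0,0,0,-0.001,-0.01,0,0,0,-0.002,-0.015,0,0,0,-0.003,-0.02,0,0,0,-0.004,-0.03,0,0,0,-0.004,-0.03,0,0,0,-0.004,-0.03,0,0,0,-0.004,-0.03,0,0])

```text
t: 28.3
eef_pos: [0.4891, 0.0845, 0.2023]
ee_rot: [-179.9, -0.1, 81.5]
contact_force: [-1.3, -0.4, 0.1]
gripper_width: 0.001
gripper_force: 0.2
```

Run:
```python
from h import *
P=[.4856,.0666,np.radians(81.45)]
o=arm.get_obs(); print(o["contact_force"],o["ee_rot"],w2bed(P,o["eef_pos"]))
C=cam("top"); im=eyes.capture("top"); cv2.imwrite("pics/t10.png",im)
hsv=cv2.cvtColor(im,cv2.COLOR_BGR2HSV); k=cv2.inRange(hsv,(5,170,120),(15,255,255)); k[:,:150]=0;k[:,260:]=0
ys,xs=np.nonzero(k); b=w2bed(P,ray(C,np.c_[xs,ys],.04)); print(len(xs),np.percentile(b[:,0],[2,50,98]))
```

```text
[-1.25215169 -0.44915675  0.14010759] [-1.79946731e+02 -5.00447058e-02  8.14572939e+01] [[ 0.01825699 -0.00084248  0.20226495]]
26 [0.19215071 0.19527493 0.1986503 ]
```

Request:
apply_moves(increments=[0,-0.003,-0.02,0,0,0,-0.008,-0.05,0,0,0,-0.015,-0.1,0,0,0,-0.03,-0.2,0,0,0,-0.052,-0.35,0,0,0,-0.074,-0.49,0,0,0,-0.074,-0.49,0.2,0,0,-0.074,-0.49,0.4,0])

```text
t: 29.15
eef_pos: [0.4814, 0.0338, 0.2424]
ee_rot: [-179.9, 0.0, 81.3]
contact_force: [1.3, 0.5, 0.3]
gripper_width: -0.001
gripper_force: 0.0
```

Request:
apply_moves(increments=[0,0,0,0.2,0,0,0,0,0.4,0,0,0,0,0.6,0,0,0,0,0.8,0,0,0,0,1,0,0,0,0,1,0,0,0,0,1,0,0,0,0,1,0])

```text
t: 29.95
eef_pos: [0.4816, 0.0348, 0.3412]
ee_rot: [-179.9, 0.0, 81.4]
contact_force: [0.2, 0.3, -0.0]
gripper_width: 0.0
gripper_force: 0.0
```

Run:
```python
from h import *
P=[.4856,.0666,np.radians(81.45)]
o=arm.get_obs(); print(o["t"],o["contact_force"],w2bed(P,o["eef_pos"]))
C=cam("top"); im=eyes.capture("top"); cv2.imwrite("pics/t11.png",im)
hsv=cv2.cvtColor(im,cv2.COLOR_BGR2HSV); k=cv2.inRange(hsv,(5,170,120),(15,255,255)); k[:,:150]=0;k[:,260:]=0
ys,xs=np.nonzero(k); b=w2bed(P,ray(C,np.c_[xs,ys],.04)); print(len(xs),np.percentile(b[:,0],[2,50,98]))
C=cam("wrist"); im=eyes.capture("wrist"); cv2.imwrite("pics/w11.png",im)
for m in models.masks_of("wrist","stone_1"):
    ys,xs=np.nonzero(m["mask"]); r=cv2.minAreaRect(np.c_[xs,ys].astype(np.float32))
    q=w2bed(P,ray(C,cv2.boxPoints(r),.054)); print(round(m["confidence"],2),q.mean(0)[:2].round(4),[round(float(v),1) for v in r[1]],round(r[2],1))
print("top")
for m in (eyes.capture("top"),models.masks_of("top","stone_1"))[1]:
    print(round(m["confidence"],2),w2bed(P,ray(cam("top"),[m["position"]],.057))[0][:2].round(4))
```

```text
29.95 [ 0.20300035  0.27159594 -0.01201332] [[-0.03204118 -0.00074663  0.34115755]]
27 [0.19215312 0.1953329  0.19864248]
0.94 [ 0.0882 -0.0004] [49.0, 54.0] 0.0
0.65 [ 0.1119 -0.0004] [13.0, 51.0] 90.0
0.61 [0.0491 0.0009] [50.0, 48.0] 90.0
0.46 [-0.1861  0.1108] [8.0, 10.0] 90.0
top
0.68 [-0.239   0.1378]
0.61 [-0.3233  0.0342]
0.54 [ 0.1616 -0.0021]
0.46 [0.0943 0.0059]
```

```bash
python3 -c "
from rig import arm
print(arm.close_job())"
```

```text
the job is handed in; nothing more can be done
None
```

The row of four stones is closed and flush against the fence, pushed into the clamp and released, and I handed the job in at about 30 s. The jaw stayed about 8 mm in after the pusher let go, so the catch is holding the row. I inferred the catch from the forces and the camera rather than seeing it snap up, and the hand-in gave no verdict.

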